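Fetch a spacer from a deep pocket with sprung tongs and fit it on a stud

TASK

A steel spacer ring lies at the bottom of the narrow pocket of the aluminium housing. Take the sprung tongs out of their stand, squeeze them shut on the spacer down in the pocket, lift it out, feel for the bracket's stud, which stands somewhere off the middle of its short slot, lower the spacer over it and keep it in the tongs until it is fully down on the plate; then let go of it and put the tongs back upright in the stand. Feel your way gently, without forcing the tongs or the spacer against the housing or the bracket, touch the spacer only with the tongs, and leave the other things alone.

Things in the scene. Friction and masses are not known exactly. Their poses are not given: they have to be found in the camera images.
- tongs: parallel-action sprung tongs, 120 g, 138 mm tall, upright with the jaws down; origin midway between the open jaws, level with their tips, z up, y the line along which they close. Two upright steel legs (12 mm wide along x, 3 mm thick): the one at -y carries a cross guide on which the one at +y slides in, staying parallel, against a spring (3 N at the start, 0.7 N more for every mm)
- tongs_grip (a point): on the tongs' axis between the black grip plates, 114 mm above the tips. The plates (26 mm wide along x, 48 mm tall) are 50 mm apart over their outer faces when open, 36 mm when shut on the spacer, 32 mm when fully shut, and the jaws stay centred between them. Hold the tongs by the plates, squeezed to about 44 mm to carry them open; letting out to 50 mm drops them
- tongs_tips (a point): middle between the tips of the jaws (the tongs' lowest points). Each jaw is a shallow 120 degree V notch, 12 mm tall, 17 mm wide along x, facing the other, so a ring centres itself between them. With the plates 44 mm apart the tips measure 38 mm over all along y and leave about 3.5 mm round a centred spacer. Axes as the tongs'
- tongs_jaw (a joint): how far the sliding leg of the tongs has moved in: 0 = open, 0.014 = shut on the spacer, 0.018 = fully shut on nothing. A firm squeeze (50 N or so on the plates) keeps the spacer from slipping in the jaws when it is bumped; the tongs may swing a degree or two in the grip, which moves the spacer by some 3 mm
- spacer: steel spacer ring, 20 mm outside, 12 mm bore, 8 mm high, lying flat on the pocket's floor; origin at the centre of its underside, z along its axis
- housing: fixed cast aluminium housing, 90 x 100 mm foot, 70 mm tall; origin at the centre of its underside. In its top is a rectangular pocket with upright walls, 26 mm along the housing's x by 49 mm along its y, centred, 55 mm deep; its floor is 15 mm above the work surface. The tongs go in only with their y along the pocket's long side (either way round)
- pocket_mouth (a point): centre of the pocket's mouth, level with the housing's top, axes as the housing's
- stand: fixed grey stand for the tongs: 80 x 100 mm foot plate with an upright open-topped well, inside 38 mm along x by 60 mm along y, its floor 6 mm and its rim 56 mm above the work surface; origin at the centre of the underside. The tongs stand in it with their y along its y
- bracket: fixed black bracket: plate 80 x 80 mm, 10 mm thick, a rib 20 mm high above the plate along each edge at y = +-37 mm; origin at the centre of its underside. An upright steel stud, 10 mm in diameter, top 28 mm above the plate with a 1 mm chamfer, stands in a short slot along the bracket's x, 3 to 6 mm off the slot's middle; it sits stiffly (12 N to shift) and is not measured
- motor: bystander: small motor on a 50 mm square black flange, 71 mm tall, origin at the centre of its underside
- carton: bystander: cardboard carton 90 x 120 x 60 mm, origin at the centre of its underside
- fitting: bystander: brass pipe fitting standing on its 26 mm head, 34 mm tall, origin at the centre of its underside
- plate_mid (a point): centre of the plate's upper face (middle of the slot), the height at which the spacer's underside must come to rest; axes as the bracket's
Things that resemble listed ones, but are neither listed nor needed, are in the scene too. Leave any red look-alike of the tongs alone.

How it is judged (in metres and radians):
On the way, in this order (a step that is already met when the one before it is completed fails the run):
1. the tongs are squeezed shut on the spacer down in the pocket (contact force between tongs and spacer above 2 N and value of joint tongs_jaw above 0.012 m and z of spacer in the frame of housing below 0.05 m), for 0.1 s.
2. the spacer is lifted clear of the housing in the tongs (contact force between tongs and spacer above 1 N and z of spacer in the frame of housing above 0.075 m), for 0.2 s.
3. the spacer is down over the stud on the plate, still in the tongs (contact force between tongs and spacer above 1 N and horizontal distance between spacer and plate_mid below 0.008 m and z of spacer in the frame of plate_mid below 0.004 m), for 0.1 s.
At the end, for the whole second after the job is handed in: the spacer lies flat (0.1 rad) on the bracket's plate around the stud, underside within 2 mm of the plate, centre within 8 mm of the slot's middle; the tongs stand in the stand's well, tips within 6 mm of its floor and 25 mm of its middle, upright within 0.2 rad; both at rest (horizontal distance between spacer and plate_mid below 0.008 m and z of spacer in the frame of plate_mid below 0.002 m and angle between spacer's own z axis and vertical below 0.1 rad and linear speed of each of spacer, tongs below 0.02 m/s and horizontal distance between tongs and stand below 0.025 m and z of tongs in the frame of stand below 0.012 m and angle between tongs's own z axis and vertical below 0.2 rad); the robot touches nothing.
It fails at once if the tongs are pressed on the housing with more than 25 N (contact force between tongs and housing above 25 N).
It fails at once if the spacer is pressed on the bracket with more than 25 N (contact force between spacer and bracket above 25 N).
It fails at once if the tongs are pressed on the bracket with more than 25 N (contact force between tongs and bracket above 25 N).
It fails at once if the fingers touch the spacer (contact force between the fingers and spacer above 0.5 N).
It fails at once if the motor, the carton or the fitting is moved by more than 20 mm (distance of any of motor, carton, fitting from where it was at the start of the episode above 0.02 m).
It also fails if it takes over 72 s, if anything falls off the work surface, if the arm or the gripper's body presses on something with over 40 N, if the wrist force passes 120 N, or if a joint passes its speed limit or range.

ROBOT

A 6-joint arm with a two-finger parallel gripper is mounted at the origin on the work surface. World frame = base frame: x ahead of the robot, y to its left, z up, the work surface at z = 0. Lengths are in m, angles in degrees, forces in N, time in s.
With the tool pointing down it reaches from about 0.35 to 0.875 m from the base axis. Payload 4.2 kg.
Tool frame: the origin (TCP) lies at the very end of the fingers, on their centre line; the grasp point (between the pads) lies 19 mm behind it; z points along the fingers, y is the line along which they close (so a half turn about z gives the same grasp; the last joint's range is limited). The gripper opens to 87 mm and grips with 3 to 60 N. Pads are 19 mm wide; open, the fingers measure 117 mm over their backs; the gripper's body (75 mm by 190 mm) begins 51 mm behind the grasp point.
Start: joints at [81.28, 22.042, 0.453, 0, -68.411, -14.817], TCP at [0.25, 0.573, 0.223] pointing down, gripper open.
Joint ranges: [-179.83, 179.83], [-69.29, 118.12], [-61.27, 80.66], [-181.25, 117.63], [-171.15, -9.14], [-177.46, 177.46]. Speed limits (degrees/s): [159.86, 159.86, 180, 180, 180, 180].

INTERFACE

Orientations are given as a 3x3 rotation matrix whose columns are the frame's x, y, z axes.
In Python, from station import sense, optics, r gives the robot as it stands. The module is installed in compiled form; this text tells all that it offers.
- The arm moves only by the shell command python3 -m pendant 'ROWS' [OPENING]. ROWS is JSON, a list that holds one entry, the list of rows, each a list of 4 numbers: the shift along the tool's x, y, z normalised to -1 to 1, where 1 is 100 mm, then the turn about the tool's z normalised to -1 to 1, where 1 is 2 rad. A call has 1 to 8 rows; each row is the pose to reach, as a shift and turn from the pose commanded when the call began, along the tool's axes at that moment; what a row does not reach only later rows make up. A row lasts 1/10 s, in which the tool goes at most 50 mm and 8.59 degrees, less where a joint would pass 70% of its speed; a pose out of reach is approached as far as the arm can. A call with a number of a shift or a turn outside -1 to 1 is refused whole. A call with a gripper value outside its range is refused whole. OPENING is the closure, from 0 (fully open) to 1 (shut), set as the call begins (- or left out, the last holds). The fingers move at their own pace and stop on an object; the grip force is fixed at half the most. Time passes only in rows, so rows that repeat a pose let the fingers close. It gives the time, the measured TCP pose, the force, the opening and the grip force at its end, in the units of the state.
- sense(): the state, without advancing time (a new reading comes with each control period).
- optics.capture(name): name is "side" or "top" or "wrist"; returns the picture (480x640x3 uint8, red, green, blue); there is no depth.
- optics.get_calibration(name): a dict with "camera_matrix" (3x3 intrinsics, pixels), "camera_from_world" (4x4, takes a point from world to camera coordinates). Camera axes: x right, y down, z forward; pixel columns grow to the right and rows downward; lengths in m; the calibration is good to about 2 mm. A picture is of the moment at which its call begins: read the wrist's pose just before it. get_calibration takes no time and is no camera call; for the wrist camera it gives the pose at the moment of the call.
- r.finish_job(): hands the job in; it is judged then, once.
The state is a dict: "time_s": time; "joints": joint angles; "joint_velocities": joint speeds; "effort": joint torques, N m; "tcp_pos": TCP position; "ee_rot": TCP orientation; "wrist_force": force on the tool from outside, world axes, zero at the start; "moment": the same for the moment, N m; "gripper_width": opening from 0.0 (shut) to 1.0 (fully open); "gripper_force": force on a finger pad.
Only numpy, scipy, OpenCV 4.12 (cv2) and the standard library are available. Lean on these libraries where they do the work, as an engineer would, in place of code of your own. Each camera call takes 0.05 s, during which the arm holds its last target. There are 200 camera calls.

## Working session

There is one attempt and no reset: what is moved stays moved. The work goes in short steps, Python scripts to look and compute and a shell command to move; the robot and the scene stay as the last step left them, time stands still between calls to the robot, and variables do not carry over. Pictures are saved under pics/ and viewed, at most 13 in all, crops included, and the job is handed in when it is done.

```bash
mkdir -p pics
cat > h.py <<'E'
import numpy as np, cv2
from station import sense, optics, r
def snap(n,out):
    im=optics.capture(n); cv2.imwrite(f'pics/{out}.png',im[:,:,::-1]); return im
def ray(n,uv,z,cal=None):
    c=cal or optics.get_calibration(n); K=np.array(c['camera_matrix']);T=np.array(c['camera_from_world'])
    d=T[:3,:3].T@np.linalg.solve(K,[uv[0],uv[1],1]); o=-T[:3,:3].T@T[:3,3]
    return o+d*(z-o[2])/d[2]
def proj(n,p,cal=None):
    c=cal or optics.get_calibration(n); K=np.array(c['camera_matrix']);T=np.array(c['camera_from_world'])
    q=K@(T[:3,:3]@np.array(p)+T[:3,3]); return q[:2]/q[2]
def crop(im,x0,y0,w,h,s,out):
    cv2.imwrite(f'pics/{out}.png',cv2.resize(im[y0:y0+h,x0:x0+w,::-1],None,fx=s,fy=s,interpolation=cv2.INTER_CUBIC))
def totool(dw):  # world shift -> tool units
    R=np.array(sense()['ee_rot']); return np.round(R.T@np.array(dw)*10,3)
E
python3 - <<'E'
from h import *
np.set_printoptions(precision=3,suppress=True)
snap('top','top0');snap('side','side0')
s=sense();print(s)
for n in('top','side'):
  print({k:np.array(v) for k,v in optics.get_calibration(n).items()})
E
```

```text
{'time_s': 0.1, 'joints': array([ 81.282,  22.086,   0.389,  -0.025, -68.412, -14.817]), 'joint_velocities': array([-0.041, -0.044,  0.24 ,  0.133, -0.04 ,  0.035]), 'effort': array([ -0.   , -39.169,  18.793,   4.232,   0.013,  -0.   ]), 'tcp_pos': array([0.249, 0.573, 0.222]), 'ee_rot': array([[ 0.917, -0.399, -0.001],
       [-0.399, -0.917, -0.002],
       [ 0.   ,  0.002, -1.   ]]), 'wrist_force': array([-0.016, -0.163, -0.324]), 'moment': array([-0.093, -0.019,  0.037]), 'gripper_force': 0.0, 'gripper_width': 0.9980700356192745}
{'camera_matrix': array([[494.049,   0.   , 325.718],
       [  0.   , 494.049, 236.551],
       [  0.   ,   0.   ,   1.   ]]), 'camera_from_world': array([[ 0.013, -1.   ,  0.027, -0.139],
       [-0.998, -0.015, -0.066,  0.637],
       [ 0.066, -0.026, -0.997,  1.204],
       [ 0.   ,  0.   ,  0.   ,  1.   ]])}
{'camera_matrix': array([[553.343,   0.   , 322.21 ],
       [  0.   , 553.343, 249.348],
       [  0.   ,   0.   ,   1.   ]]), 'camera_from_world': array([[ 0.959, -0.281,  0.02 , -0.649],
       [-0.17 , -0.632, -0.756,  0.131],
       [ 0.226,  0.722, -0.654,  1.082],
       [ 0.   ,  0.   ,  0.   ,  1.   ]])}
```

View pics/top0.png

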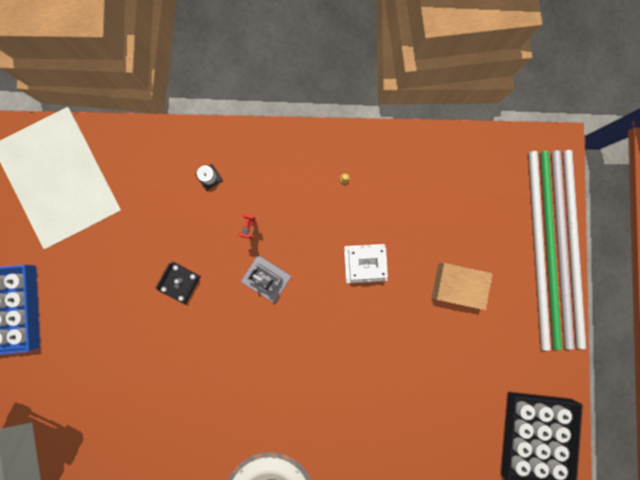

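View pics/side0.png

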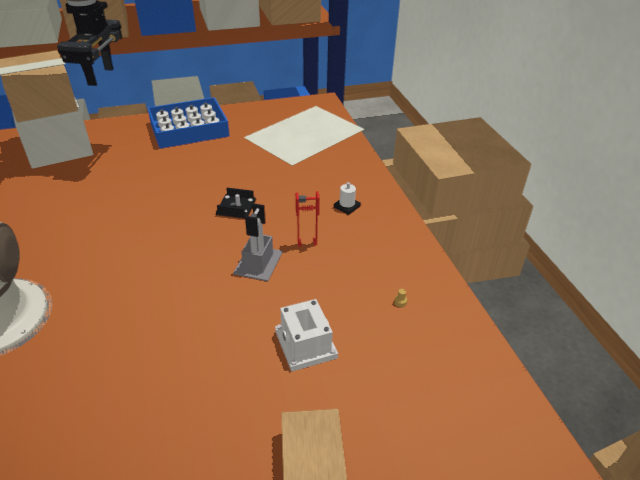

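The top view shows the bracket at (179,283), the stand with the grey and black tongs at (266,280), and the housing at (366,264). There are two tongs: the red ones at (248,226) are the look-alike, and the steel and black ones in the grey stand at (266,280) fit the description. I'll confirm that in an enlarged crop.

Run:
```python
from h import *
im=cv2.imread('pics/top0.png')[:,:,::-1]
a=cv2.resize(im[250:315,150:220],None,fx=5.6,fy=5.6,interpolation=2)
b=cv2.resize(im[250:315,232:302],None,fx=5.6,fy=5.6,interpolation=2)
s=cv2.imread('pics/side0.png')[:,:,::-1]
c=cv2.resize(im[230:295,332:402],None,fx=5.6,fy=5.6,interpolation=2)
d=cv2.resize(s[190:255,225:295],None,fx=5.6,fy=5.6,interpolation=2)
h=min(x.shape[0] for x in(a,b,c,d)); 
m=np.vstack([np.hstack([a,b]),np.hstack([c,d])]); print(m.shape)
cv2.imwrite('pics/m0.png',cv2.resize(m,(784,596)) [:,:,::-1] if m.shape[0]>600 else m[:,:,::-1])
```

```text
(728, 784, 3)
```

View pics/m0.png

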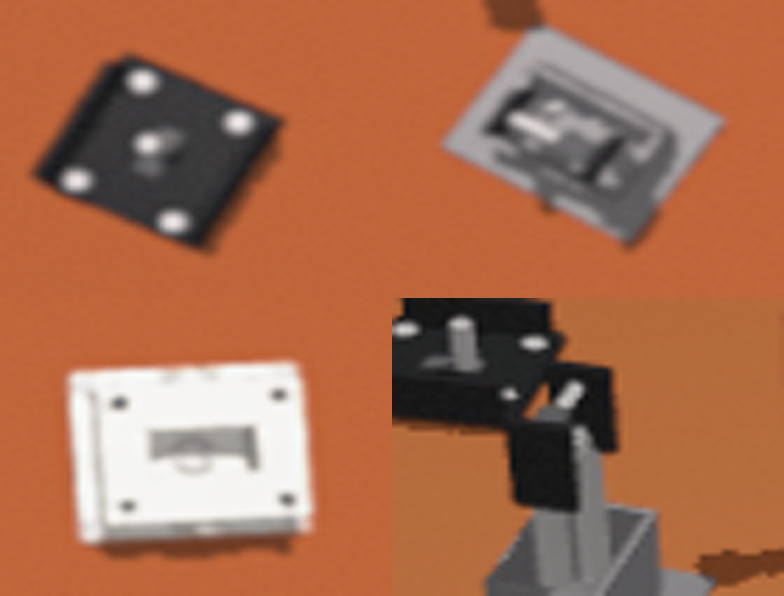

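The crops confirm it: the upright steel tongs with black grip plates stand in the grey stand's well. The housing's pocket, with the ring at about (367,264), and the bracket's four bolts and stud are also visible. Next I'll turn these into poses.

Run:
```python
from h import *
np.set_printoptions(precision=4,suppress=True)
sx,sy=5.6,596/130
A=lambda p:(150+p[0]/sx,250+p[1]/sy)
B=lambda p:(232+(p[0]-392)/sx,250+p[1]/sy)
C=lambda p:(332+p[0]/sx,230+(p[1]-298)/sy)
def q(n,f,P,z):
    W=np.array([ray('top',f(p),z) for p in P]);print(n,W.mean(0));
    for i in range(len(W)):
        d=W[(i+1)%len(W)]-W[i];print('  edge',np.linalg.norm(d[:2]),np.degrees(np.arctan2(d[1],d[0])))
q('bracket bolts',A,[(143,81),(238,122),(173,221),(76,180)],.012)
q('stand foot',B,[(540,25),(725,120),(632,245),(443,143)],.005)
q('housing top',C,[(120,403),(278,395),(287,499),(127,506)],.07)
R=np.array(sense()['ee_rot']);print(np.degrees(np.arctan2(R[1,0],R[0,0])),np.degrees(np.arctan2(R[1,1],R[0,1])))
c=optics.get_calibration('wrist');T=np.array(c['camera_from_world']);o=-T[:3,:3].T@T[:3,3];print(c['camera_matrix'],R.T@(o-sense()['tcp_pos']),T[:3,:3]@R)
```

```text
bracket bolts [0.5198 0.2325 0.012 ]
  edge 0.04751535179235188 -116.94045040407167
  edge 0.05974333973358614 153.3622035250933
  edge 0.048125361740239674 63.56005794945866
  edge 0.06016361236792087 -27.21909695285388
stand foot [0.532  0.0158 0.005 ]
  edge 0.09766127133738291 -121.25602072868762
  edge 0.0791054180823438 149.54159995951642
  edge 0.10079102567788156 57.50520770078196
  edge 0.07694488318038958 -32.74917975087692
housing top [ 0.5737 -0.2314  0.07  ]
  edge 0.06771043553754301 -85.67492928131972
  edge 0.05417665342792018 -175.62062994754535
  edge 0.06832962789822346 93.76641978487035
  edge 0.05351338394710862 3.72055169334915
-23.544359126284544 -113.54436903969788
[[357.5351   0.     322.5302]
 [  0.     357.5351 235.0685]
 [  0.       0.       1.    ]] [ 0.0777  0.0003 -0.1614] [[ 0.0006  1.     -0.    ]
 [-0.9591  0.0006 -0.2831]
 [-0.2831  0.0002  0.9591]]
```

```bash
for i in 1; do python3 -m pendant '[[[0.48,0.4,0,0],[0.965,0.8,0,0],[0.965,0.8,0,0]]]' 0 | tail -3; python3 -m pendant '[[[0.48,0.4,0,0],[0.965,0.8,0,0],[0.965,0.8,0,0]]]' >/dev/null
python3 -m pendant '[[[0.48,0.4,0,0],[0.965,0.8,0,0],[0.965,0.8,0,0]]]' >/dev/null
python3 -m pendant '[[[0.48,0.4,0,0],[0.965,0.8,0,0],[0.965,0.8,0,0]]]'>/dev/null
python3 -m pendant '[[[0.48,0.4,0,0.069],[0.965,0.8,0,0.069],[0.965,0.8,0,0.069],[0.965,0.8,0,0.069]]]'; done
python3 - <<'E'
from h import *
s=sense();c=optics.get_calibration('wrist');im=snap('wrist','w1')
import pickle;pickle.dump((s,c),open('w1.pkl','wb'))
print(s['time_s'],s['tcp_pos'],s['ee_rot'])
E
```

```text
wrist_force: [-0.7, -0.0, 0.5]
gripper_width: 1.003
gripper_force: 0.0
time_s: 1.7
tcp_pos: [0.5328, 0.0109, 0.2217]
ee_rot: [[0.851, -0.526, -0.001], [-0.526, -0.851, -0.001], [-0.001, 0.001, -1.0]]
wrist_force: [-0.2, 0.2, -0.4]
gripper_width: 0.997
gripper_force: 0.0
1.7 [0.53279188 0.01094717 0.2216571 ] [[ 8.50672387e-01 -5.25694269e-01 -1.42328381e-03]
 [-5.25695463e-01 -8.50672604e-01 -6.33583981e-04]
 [-8.77677081e-04  1.28718624e-03 -9.99998786e-01]]
```

View pics/w1.png

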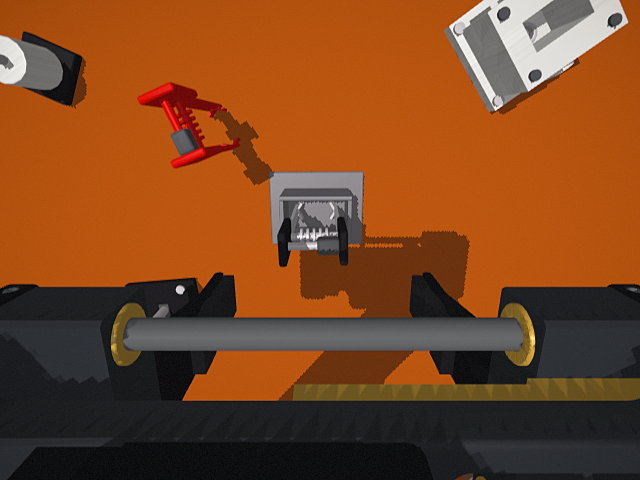

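The wrist view shows the tongs upright in the stand between the open fingers. The plates are at about x 279–291 and 338–349, y 217–265, and the stand's foot has its back edge at y≈172 from x 271 to 363.

```bash
python3 - <<'E'
from h import *
import pickle
np.set_printoptions(precision=1,suppress=True)
s,c=pickle.load(open('w1.pkl','rb'));R=np.array(s['ee_rot']);t=np.array(s['tcp_pos'])
f=ray('w',(271,172),.005,c),ray('w',(362,172),.005,c)
print('foot back corners in tool',[(R.T@(p-t)*1e3) for p in f])
for sx in(-13,13):
  for y in(-25,25):
    for z in(.096,.144):
      p=t+R@np.array([sx/1e3,y/1e3,0]);p[2]=z;print(sx,y,z,proj('w',p,c))
m=ray('w',(314,175),.12,c)
for uv in((279,265),(349,265),(279,225),(349,225)): print(uv,R.T@(ray('w',uv,.144,c)-t)*1e3)
E
python3 - <<'E'
import cv2
im=cv2.imread('pics/w1.png');cv2.imwrite('pics/w1c.png',cv2.resize(im[160:275,255:380],None,fx=5,fy=5,interpolation=2))
E
```

```text
foot back corners in tool [array([ 35. , -53.6, 216.6]), array([ 35.1,  41.7, 216.7])]
-13 -25 0.096 [292.2 241.7]
-13 -25 0.144 [286.8 262.1]
-13 25 0.096 [351.6 241.8]
-13 25 0.144 [356.9 262.1]
13 -25 0.096 [291.5 211.6]
13 -25 0.144 [285.8 226.9]
13 25 0.096 [352.3 211.6]
13 25 0.144 [358.  226.9]
(279, 265) [-15.2 -30.7  77.6]
(349, 265) [-15.2  19.3  77.7]
(279, 225) [ 14.4 -29.7  77.6]
(349, 225) [14.4 18.7 77.7]
```

View pics/w1c.png

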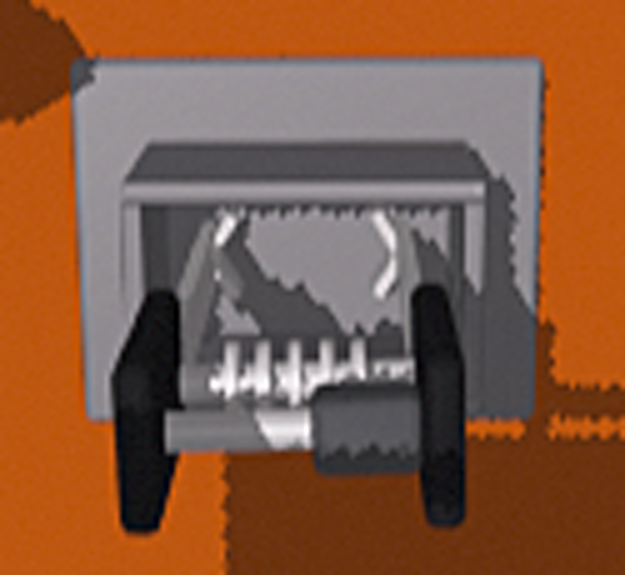

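```bash
python3 -m pendant '[[[0,-0.057,0.4,0],[0,-0.057,0.8,0],[0,-0.057,1,0],[0,-0.057,1,0]]]' 
python3 -m pendant '[[[0,0,0.21,0],[0,0,0.21,0]]]'
python3 -m pendant '[[[0,0,0,0],[0,0,0,0],[0,0,0,0],[0,0,0,0],[0,0,0,0],[0,0,0,0]]]' 0.494
python3 -m pendant '[[[0,0,0,0],[0,0,0,0],[0,0,0,0],[0,0,0,0],[0,0,0,0],[0,0,0,0]]]'
```

```text
time_s: 2.15
tcp_pos: [0.5322, 0.019, 0.1194]
ee_rot: [[0.854, -0.521, -0.008], [-0.521, -0.854, -0.002], [-0.006, 0.006, -1.0]]
wrist_force: [-0.0, 0.5, 0.3]
gripper_width: 0.994
gripper_force: 0.0
time_s: 2.35
tcp_pos: [0.534, 0.0191, 0.1009]
ee_rot: [[0.854, -0.521, -0.003], [-0.521, -0.854, -0.0], [-0.002, 0.002, -1.0]]
wrist_force: [-0.3, 0.3, 0.4]
gripper_width: 1.001
gripper_force: 0.0
time_s: 2.95
tcp_pos: [0.5352, 0.0184, 0.1018]
ee_rot: [[0.853, -0.522, 0.0], [-0.522, -0.853, 0.0], [0.0, -0.0, -1.0]]
wrist_force: [-1.1, -0.1, 0.5]
gripper_width: 0.555
gripper_force: 4.6
time_s: 3.55
tcp_pos: [0.5355, 0.0186, 0.1018]
ee_rot: [[0.853, -0.522, 0.001], [-0.522, -0.853, 0.0], [0.001, -0.001, -1.0]]
wrist_force: [1.7, 1.0, 1.4]
gripper_width: 0.506
gripper_force: 7.6
```

```bash
python3 -m pendant '[[[0,0,-0.2,0],[0,0,-0.5,0],[0,0,-0.8,0],[0,0,-1,0],[0,0,-1,0]]]' 
python3 -m pendant '[[[0.2,0.4,-0.1,0],[0.47,0.9,-0.2,0],[0.47,0.9,-0.2,0]]]' >/dev/null
python3 -m pendant '[[[0.2,0.4,0,0],[0.48,0.9,0,0],[0.48,0.9,0,0]]]' >/dev/null
python3 -m pendant '[[[0,0.3,0,-0.07],[0,0.55,0,-0.14],[0,0.55,0,-0.21],[0,0.55,0,-0.28],[0,0.55,0,-0.307],[0,0.55,0,-0.307],[0,0.55,0,-0.307]]]'
python3 - <<'E'
from h import *
s=sense();c=optics.get_calibration('wrist');im=snap('wrist','w2')
import pickle;pickle.dump((s,c),open('w2.pkl','wb'))
crop(im,180,60,280,210,2.85,'w2c')
E
```

```text
time_s: 4.05
tcp_pos: [0.5364, 0.0186, 0.2041]
ee_rot: [[0.853, -0.521, 0.005], [-0.521, -0.853, 0.001], [0.004, -0.004, -1.0]]
wrist_force: [-0.6, -0.2, -1.1]
gripper_width: 0.51
gripper_force: 6.9
time_s: 5.35
tcp_pos: [0.4931, -0.231, 0.2204]
ee_rot: [[0.998, 0.064, -0.002], [0.064, -0.998, 0.001], [-0.002, -0.001, -1.0]]
wrist_force: [-0.2, -0.5, -0.2]
gripper_width: 0.504
gripper_force: 6.7
```

View pics/w2c.png

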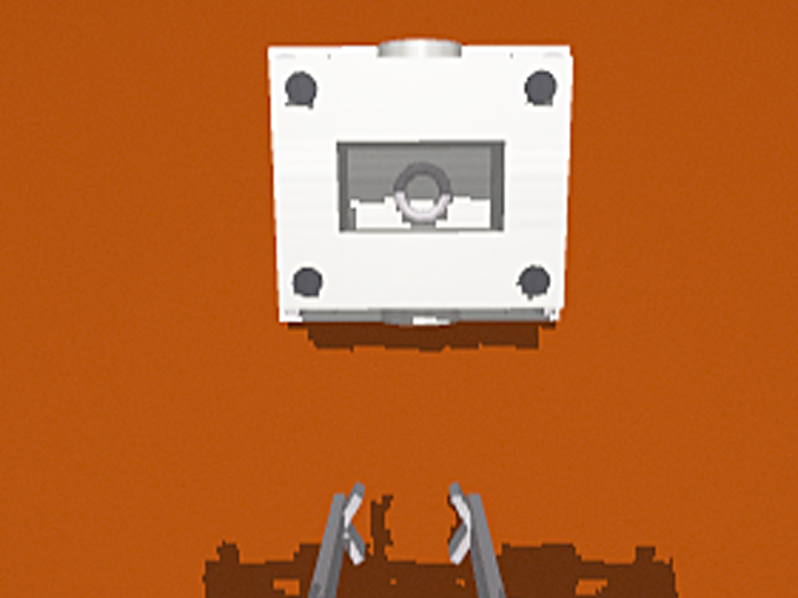

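The crop shows the pocket with corners (338,142), (504,143), (503,231) and (340,231). The ring sits at about (422,192) in it, and the open jaws are centred at about (408,528).

Run:
```python
from h import *
import pickle
np.set_printoptions(precision=1,suppress=True)
s,c=pickle.load(open('w2.pkl','rb'));R=np.array(s['ee_rot']);t=np.array(s['tcp_pos'])
px=lambda p:(180+p[0]/2.85,60+p[1]/2.85)
g=lambda p,z:R.T@(ray('w',px(p),z,c)-t)*1e3
for P in ([(338,142),(504,143),(503,231),(340,231)],[(301,88),(541,86),(535,280),(308,282)]):
  W=np.array([g(p,.07) for p in P]);print(W[:,:2],W.mean(0), 'yaw', [np.degrees(np.arctan2(W[b][0]-W[a][0],W[b][1]-W[a][1])) for a,b in((0,1),(3,2))])
print('ring',g((422,192),.023))
tz=t[2]-.095
for p in((408,528),(358,487),(455,487),(358,563),(460,563)):print('tips',g(p,tz),g(p,tz+.012))
```

```text
[[ 93.1 -19.5]
 [ 92.9  28.5]
 [ 68.3  28.9]
 [ 68.2 -19.4]] [ 80.6   4.6 150.2] yaw [np.float64(-0.2944054764974751), np.float64(0.03664113743466112)]
[[107.7 -29.8]
 [108.2  38.6]
 [ 54.1  38.9]
 [ 53.4 -29.2]] [ 80.8   4.6 150.2] yaw [np.float64(0.4734786101046915), np.float64(0.5346851435058291)]
ring [ 79.6   5.6 197.2]
tips [-6.1  0.8 95. ] [-2.2  0.7 83. ]
tips [  5.1 -12.3  95. ] [  8.5 -11.7  83. ]
tips [ 5.1 13.  95. ] [ 8.5 12.4 83. ]
tips [-16.  -12.6  95. ] [-11.6 -12.   83. ]
tips [-16.   14.7  95. ] [-11.6  14.   83. ]
```

```bash
python3 -m pendant '[[[0.4,0.05,0,0],[0.7,0.05,0.1,0],[0.81,0.05,0.3,0],[0.81,0.05,0.4,0],[0.81,0.05,0.4,0],[0.81,0.05,0.4,0]]]' 
python3 -m pendant '[[[0,0,0.05,0],[0,0,0.1,0],[0,0,0.15,0],[0,0,0.15,0]]]'
```

```text
time_s: 6.0
tcp_pos: [0.5742, -0.2314, 0.1819]
ee_rot: [[0.998, 0.065, -0.0], [0.065, -0.998, -0.0], [-0.0, 0.0, -1.0]]
wrist_force: [0.7, -0.5, -0.8]
gripper_width: 0.511
gripper_force: 6.7
time_s: 6.4
tcp_pos: [0.574, -0.2312, 0.1657]
ee_rot: [[0.998, 0.065, -0.002], [0.065, -0.998, 0.001], [-0.002, -0.001, -1.0]]
wrist_force: [0.9, -0.4, -1.6]
gripper_width: 0.51
gripper_force: 6.7
```

```bash
python3 -m pendant '[[[0,0,0.05,0],[0,0,0.1,0],[0,0,0.15,0],[0,0,0.2,0],[0,0,0.2,0]]]' | grep -E "pos|wrist_f|force"
python3 -m pendant '[[[0,0,0.05,0],[0,0,0.1,0],[0,0,0.15,0],[0,0,0.2,0],[0,0,0.2,0]]]'| grep -E "pos|wrist_f|force"
python3 -m pendant '[[[0,0,0.05,0],[0,0,0.09,0],[0,0,0.12,0],[0,0,0.12,0],[0,0,0.12,0]]]'
```

```text
tcp_pos: [0.5742, -0.2312, 0.1454]
wrist_force: [0.1, -0.5, -1.1]
gripper_force: 6.7
tcp_pos: [0.5741, -0.2312, 0.1254]
wrist_force: [-0.4, -0.0, 0.3]
gripper_force: 6.7
time_s: 7.9
tcp_pos: [0.5748, -0.2313, 0.1145]
ee_rot: [[0.998, 0.065, -0.0], [0.065, -0.998, -0.0], [-0.0, 0.0, -1.0]]
wrist_force: [0.4, 0.2, -1.3]
gripper_width: 0.506
gripper_force: 6.7
```

```bash
python3 -m pendant '[[[0,0,0.02,0],[0,0,0.02,0],[0,0,0.02,0]]]' | grep -E "pos|wrist_f"
python3 -m pendant '[[[0,0,0,0],[0,0,0,0],[0,0,0,0],[0,0,0,0],[0,0,0,0],[0,0,0,0],[0,0,0,0],[0,0,0,0]]]' 1
python3 -m pendant '[[[0,0,0,0],[0,0,0,0],[0,0,0,0],[0,0,0,0]]]'
```

```text
tcp_pos: [0.5748, -0.2313, 0.1126]
wrist_force: [0.7, -0.3, -0.9]
time_s: 9.0
tcp_pos: [0.5748, -0.2313, 0.1127]
ee_rot: [[0.998, 0.065, 0.0], [0.065, -0.998, -0.0], [0.0, 0.0, -1.0]]
wrist_force: [-1.1, 0.2, -0.4]
gripper_width: 0.397
gripper_force: 30.0
time_s: 9.4
tcp_pos: [0.5748, -0.2313, 0.1126]
ee_rot: [[0.998, 0.065, 0.0], [0.065, -0.998, -0.0], [0.0, 0.0, -1.0]]
wrist_force: [0.3, 0.6, -0.9]
gripper_width: 0.401
gripper_force: 30.0
```

```bash
python3 -m pendant '[[[0,0,-0.05,0],[0,0,-0.2,0],[0,0,-0.4,0],[0,0,-0.6,0],[0,0,-0.8,0],[0,0,-1,0],[0,0,-1,0]]]'| grep -E "pos|force|width"
python3 -m pendant '[[[-0.1,-0.2,-0.1,0],[-0.3,-0.5,-0.1,0],[-0.5,-0.9,-0.1,0]]]'>/dev/null
python3 -m pendant '[[[-0.15,-0.3,0,0],[-0.3,-0.6,0,0],[-0.44,-0.9,0,0]]]'>/dev/null
python3 -m pendant '[[[0,-0.4,0,0],[0,-0.8,0,0],[0,-0.9,0,0]]]'>/dev/null
python3 -m pendant '[[[0,-0.4,0,0],[0,-0.8,0,0],[0,-0.9,0,0]]]'>/dev/null
python3 -m pendant '[[[0,-0.4,0,0],[0,-0.8,0,0],[0,-0.9,0,0]]]'>/dev/null
python3 -m pendant '[[[0,-0.3,0,0.06],[0,-0.5,0,0.13],[0,-0.57,0,0.2],[0,-0.57,0,0.266],[0,-0.57,0,0.266],[0,-0.57,0,0.266],[0,-0.57,0,0.266]]]'
python3 - <<'E'
from h import *
s=sense();c=optics.get_calibration('wrist');im=snap('wrist','w3')
import pickle;pickle.dump((s,c),open('w3.pkl','wb'))
crop(im,210,70,220,165,3.6,'w3c')
E
```

```text
tcp_pos: [0.5766, -0.2319, 0.2161]
wrist_force: [0.8, -0.4, -1.1]
gripper_width: 0.402
gripper_force: 30.0
time_s: 12.3
tcp_pos: [0.448, 0.2678, 0.2223]
ee_rot: [[0.893, -0.449, -0.0], [-0.449, -0.893, -0.0], [-0.0, 0.0, -1.0]]
wrist_force: [-0.4, -0.1, -0.1]
gripper_width: 0.401
gripper_force: 30.0
```

View pics/w3c.png

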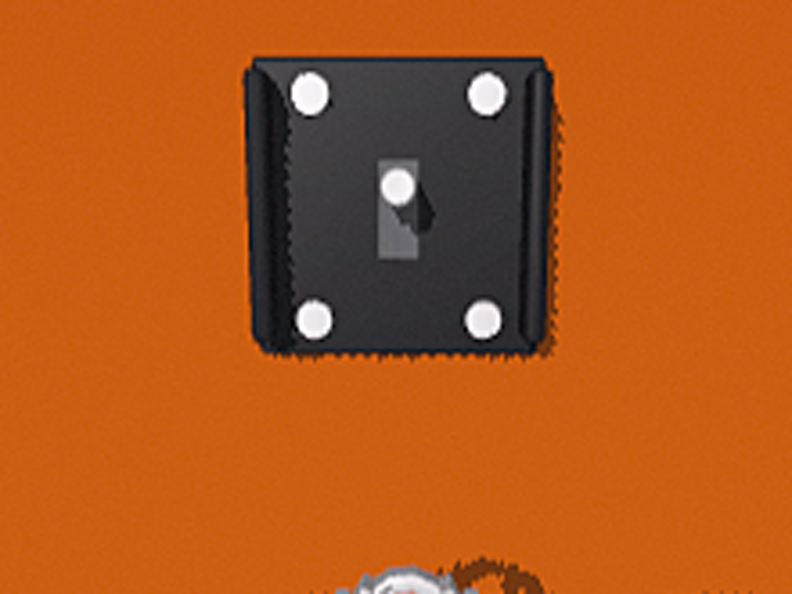

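The crop shows the bracket square to the tool, with the slot spanning (378,158) to (419,259) and the stud's top at (397,187). The ring in the jaws is at the lower edge, so I'll enlarge it to see where it sits in the tool frame.

Run:
```python
from h import *
import pickle
np.set_printoptions(precision=1,suppress=True)
im=cv2.imread('pics/w3.png')[:,:,::-1]
crop(im,282,215,80,60,10,'w3d')
s,c=pickle.load(open('w3.pkl','rb'));R=np.array(s['ee_rot']);t=np.array(s['tcp_pos'])
px=lambda p:(210+p[0]/3.6,70+p[1]/3.6)
g=lambda p,z:(R.T@(ray('w',px(p),z,c)-t)*1e3)[:2]
print('stud',g((397.5,187),.038),'slot ends',g((398,158),.01),g((398,259),.01))
W=np.array([g(p,.012) for p in((310,94),(487,94),(484,320),(314,320))]);print(W,W.mean(0))
# predicted ring px: top & bottom face at TCP offset
for x in(-3,0,3):
  for dz in(.0896,.0976): print(x,dz,proj('w',t+R@np.array([x/1e3,0,dz]),c),[proj('w',t+R@np.array([(x+q)/1e3,0,dz]),c)[1] for q in(10,-10)])
```

```text
stud [84.4 -1.6] slot ends [92.6 -1.7] [65.6 -1.7]
[[108.8 -25.4]
 [108.9  22.4]
 [ 49.   22.7]
 [ 49.  -25.5]] [78.9 -1.4]
-3 0.0896 [322.1 243.7] [np.float64(230.59982554598074), np.float64(256.4363525345175)]
-3 0.0976 [322.1 240.4] [np.float64(227.71083298615508), np.float64(252.88380547500907)]
0 0.0896 [322.1 239.8] [np.float64(226.6272528407789), np.float64(252.63110826303418)]
0 0.0976 [322.1 236.6] [np.float64(223.84299965059222), np.float64(249.1743690270839)]
3 0.0896 [322.1 235.9] [np.float64(222.62863166334895), np.float64(248.80144639864818)]
3 0.0976 [322.1 232.8] [np.float64(219.95053416276224), np.float64(245.4418002299034)]
```

View pics/w3d.png

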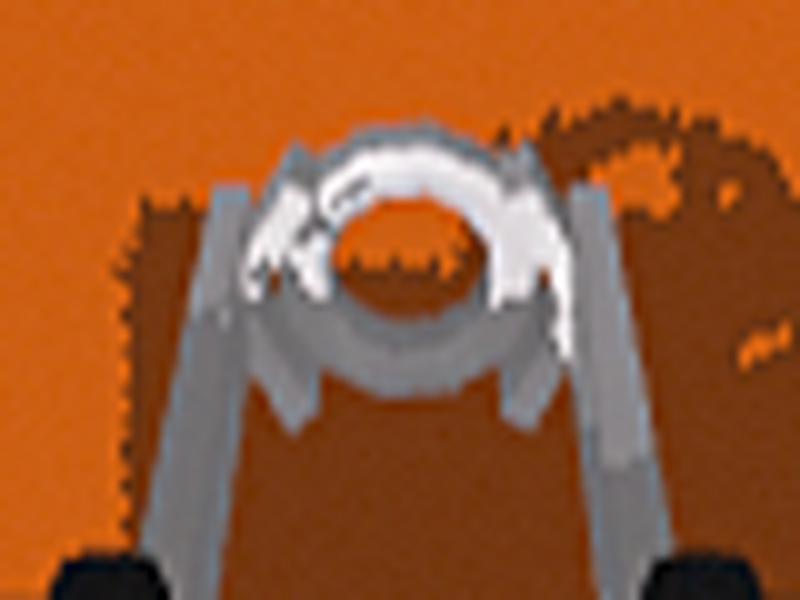

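The ring sits at tool offset x≈-2, y≈+0.8, and the stud is 84.4 mm ahead. I'll move over it and look through the bore.

```bash
python3 -m pendant '[[[0.3,-0.02,0,0],[0.6,-0.024,0.1,0],[0.8,-0.024,0.3,0],[0.866,-0.024,0.5,0],[0.866,-0.024,0.7,0],[0.866,-0.024,0.8,0],[0.866,-0.024,0.8,0],[0.866,-0.024,0.8,0]]]'
python3 - <<'E'
from h import *
s=sense();c=optics.get_calibration('wrist');im=snap('wrist','w4')
import pickle;pickle.dump((s,c),open('w4.pkl','wb'))
np.set_printoptions(precision=1,suppress=True)
crop(im,282,210,80,60,10,'w4c')
R=np.array(s['ee_rot']);t=np.array(s['tcp_pos']);print(t)
for dz in(.0896,.0976,t[2]-.038): print(dz,proj('w',t+R@np.array([-.0022,.0008,dz]),c))
E
```

```text
time_s: 13.15
tcp_pos: [0.5268, 0.232, 0.1434]
ee_rot: [[0.893, -0.449, 0.001], [-0.449, -0.893, 0.0], [0.001, -0.001, -1.0]]
wrist_force: [1.0, -0.6, -1.1]
gripper_width: 0.399
gripper_force: 30.0
[0.5 0.2 0.1]
0.0896 [323.1 242.6]
0.0976 [323.1 239.4]
0.10537823369232316 [323.1 236.5]
```

View pics/w4c.png

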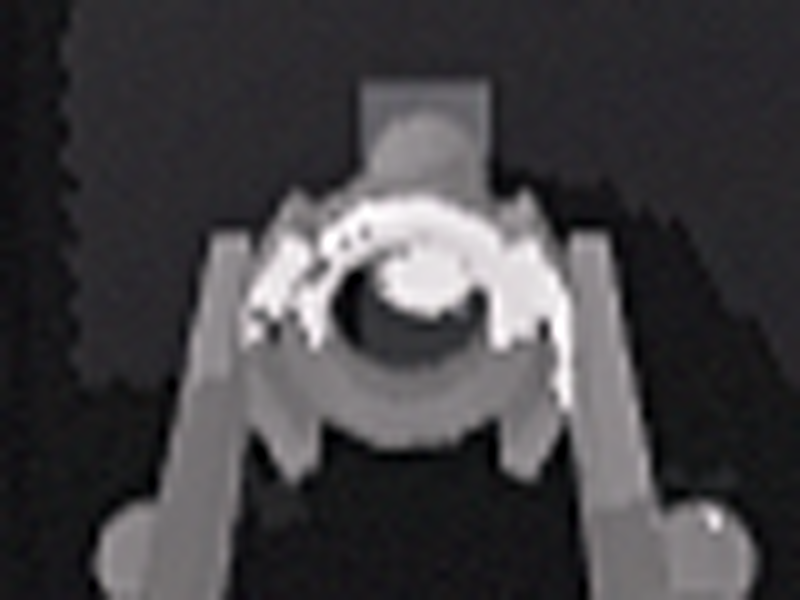

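The stud shows through the bore at about (427,262), against the ring's centre at about (411,305). That is roughly 1 mm off in tool y and about right in x. I'll correct that and feel downward.

```bash
python3 -m pendant '[[[0.003,0.009,0.03,0],[0.003,0.009,0.06,0],[0.003,0.009,0.06,0],[0.003,0.009,0.06,0]]]'
python3 -m pendant '[[[0,0,0.01,0],[0,0,0.01,0]]]' | grep -E "pos|wrist_f"
python3 -m pendant '[[[0,0,0.01,0],[0,0,0.01,0]]]' | grep -E "pos|wrist_f"
python3 -m pendant '[[[0,0,0.01,0],[0,0,0.01,0]]]' | grep -E "pos|wrist_f"
```

```text
time_s: 13.6
tcp_pos: [0.5262, 0.2308, 0.1366]
ee_rot: [[0.893, -0.45, 0.0], [-0.45, -0.893, 0.0], [0.0, -0.0, -1.0]]
wrist_force: [-0.1, -0.5, -2.1]
gripper_width: 0.398
gripper_force: 30.0
tcp_pos: [0.5262, 0.2307, 0.1355]
wrist_force: [0.4, 0.4, -1.6]
tcp_pos: [0.5261, 0.2307, 0.1344]
wrist_force: [-0.3, 0.0, -1.8]
tcp_pos: [0.5261, 0.2307, 0.1334]
wrist_force: [-0.4, -0.4, -1.6]
```

```bash
python3 -m pendant '[[[0,0,0.01,0],[0,0,0.01,0]]]' | grep -E "pos|wrist_f"
python3 -m pendant '[[[0,0,0.01,0],[0,0,0.02,0],[0,0,0.02,0]]]' | grep -E "pos|wrist_f"
python3 -m pendant '[[[0,0,0.01,0],[0,0,0.02,0],[0,0,0.03,0],[0,0,0.03,0]]]' | grep -E "pos|wrist_f"
```

```text
tcp_pos: [0.5261, 0.2307, 0.1324]
wrist_force: [-0.5, 0.5, -0.8]
tcp_pos: [0.5261, 0.2307, 0.1303]
wrist_force: [-0.1, 0.5, -0.4]
tcp_pos: [0.5261, 0.2307, 0.1273]
wrist_force: [-0.3, 0.0, -1.5]
```

```bash
python3 -m pendant '[[[0,0,0.02,0],[0,0,0.04,0],[0,0,0.06,0],[0,0,0.08,0],[0,0,0.08,0]]]' | grep -E "pos|wrist_f"
python3 -m pendant '[[[0,0,0.02,0],[0,0,0.04,0],[0,0,0.06,0],[0,0,0.08,0],[0,0,0.08,0]]]' | grep -E "pos|wrist_f"
python3 -m pendant '[[[0,0,0.01,0],[0,0,0.02,0],[0,0,0.02,0]]]' | grep -E "pos|wrist_f"
```

```text
tcp_pos: [0.526, 0.2306, 0.1191]
wrist_force: [-0.5, 0.8, -1.6]
tcp_pos: [0.526, 0.2306, 0.1112]
wrist_force: [0.2, 0.1, -2.0]
tcp_pos: [0.5261, 0.2307, 0.1094]
wrist_force: [0.6, -0.6, -1.0]
```

```bash
python3 -m pendant '[[[0,0,0.01,0],[0,0,0.01,0]]]' | grep -E "pos|wrist_f"
python3 -m pendant '[[[0,0,0.005,0],[0,0,0.005,0]]]' | grep -E "pos|wrist_f"
```

```text
tcp_pos: [0.5262, 0.2307, 0.1084]
wrist_force: [-0.8, 0.7, -1.4]
tcp_pos: [0.5262, 0.2307, 0.108]
wrist_force: [-0.7, -0.3, -1.6]
```

```bash
python3 -m pendant '[[[0,0,0.005,0],[0,0,0.005,0]]]' | grep -E "pos|wrist_f"
python3 -m pendant '[[[0,0,0.005,0],[0,0,0.005,0]]]' | grep -E "pos|wrist_f"
python3 -m pendant '[[[0,0,0.003,0],[0,0,0.003,0]]]' | grep -E "pos|wrist_f"
```

```text
tcp_pos: [0.5263, 0.2308, 0.1076]
wrist_force: [0.2, 0.1, -1.1]
tcp_pos: [0.5263, 0.2308, 0.1076]
wrist_force: [-1.8, 0.4, 2.2]
tcp_pos: [0.5267, 0.2307, 0.1074]
wrist_force: [0.0, -0.9, 3.1]
```

Contact is at the expected height and gentle, about 4 N. I'll let go of the ring by opening to 44 mm and lift.

```bash
python3 -m pendant '[[[0,0,0,0],[0,0,0,0],[0,0,0,0]]]' | grep -E "pos|force"
python3 -m pendant '[[[0,0,0,0],[0,0,0,0],[0,0,0,0],[0,0,0,0],[0,0,0,0],[0,0,0,0],[0,0,0,0],[0,0,0,0]]]' 0.494
python3 -m pendant '[[[0,0,-0.02,0],[0,0,-0.04,0],[0,0,-0.06,0],[0,0,-0.1,0],[0,0,-0.1,0]]]' | grep -E "pos|force|width"
python3 -m pendant '[[[0,0,-0.1,0],[0,0,-0.3,0],[0,0,-0.6,0],[0,0,-0.9,0],[0,0,-1,0],[0,0,-1,0]]]' | grep -E "pos|force|width"
python3 - <<'E'
from h import *
im=snap('wrist','w5'); s=snap('side','s5')
a=cv2.resize(im[60:300,210:430],(440,480));b=cv2.resize(s[170:270,205:275],(336,480),interpolation=2)
cv2.imwrite('pics/m5.png',np.hstack([a,b])[:,:,::-1])
E
```

```text
tcp_pos: [0.5267, 0.2308, 0.1073]
wrist_force: [0.1, -1.4, 4.3]
gripper_force: 30.0
time_s: 18.5
tcp_pos: [0.5262, 0.2307, 0.1067]
ee_rot: [[0.893, -0.45, -0.0], [-0.45, -0.893, 0.0], [-0.0, 0.0, -1.0]]
wrist_force: [-0.6, -1.1, -1.2]
gripper_width: 0.508
gripper_force: 6.7
tcp_pos: [0.5267, 0.231, 0.1176]
wrist_force: [-0.1, 0.3, -0.9]
gripper_width: 0.505
gripper_force: 6.7
tcp_pos: [0.5268, 0.2312, 0.2186]
wrist_force: [0.1, 0.2, -0.4]
gripper_width: 0.509
gripper_force: 6.7
```

View pics/m5.png

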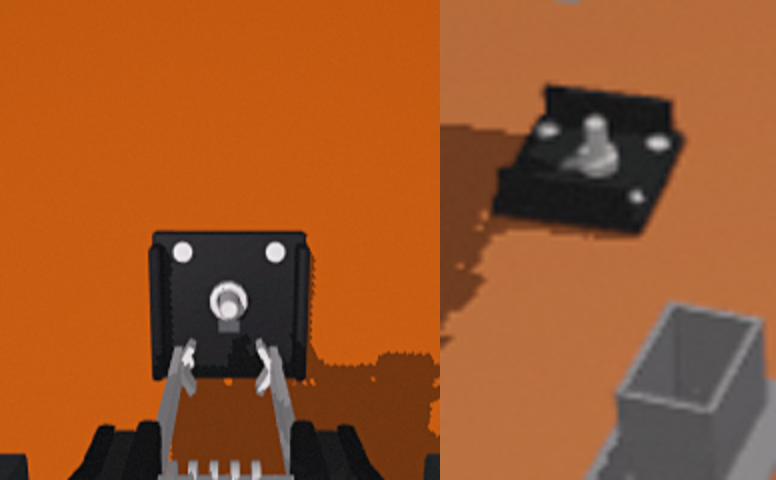

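The view shows the ring flat around the stud at (228,300) and the jaws empty, so I'll return the tongs.

```bash
python3 -m pendant '[[[0.25,0.4,0,0],[0.5,0.8,0,0],[0.52,0.93,0,0],[0.52,0.93,0,0]]]' >/dev/null
python3 -m pendant '[[[0.25,0.4,0,0.02],[0.5,0.8,0,0.04],[0.515,0.93,0,0.0415],[0.515,0.93,0,0.0415],[0.515,0.93,0,0.0415],[0.515,0.93,0,0.0415]]]'
python3 - <<'E'
from h import *
s=sense();p=np.array(s['tcp_pos']);print(totool(np.array([.5355,.0186,.1018])-p))
E
```

```text
time_s: 20.7
tcp_pos: [0.5351, 0.0194, 0.2164]
ee_rot: [[0.854, -0.521, -0.0], [-0.521, -0.854, 0.0], [-0.0, -0.0, -1.0]]
wrist_force: [0.8, 0.8, -0.5]
gripper_width: 0.509
gripper_force: 6.7
[0.008 0.005 1.146]
```

```bash
python3 -m pendant '[[[0,0,0.2,0],[0,0,0.4,0],[0,0,0.55,0],[0,0,0.7,0],[0,0,0.8,0],[0,0,0.8,0]]]' | grep -E "pos|force"
python3 -m pendant '[[[0,0,0.1,0],[0,0,0.2,0],[0,0,0.28,0],[0,0,0.32,0],[0,0,0.32,0]]]' | grep -E "pos|force"
python3 -m pendant '[[[0,0,0.01,0],[0,0,0.02,0],[0,0,0.02,0]]]' | grep -E "pos|force"
```

```text
tcp_pos: [0.5341, 0.0187, 0.1353]
wrist_force: [0.4, -0.2, -0.7]
gripper_force: 6.7
tcp_pos: [0.5345, 0.0179, 0.104]
wrist_force: [-0.7, 0.9, -0.7]
gripper_force: 6.7
tcp_pos: [0.535, 0.0181, 0.1029]
wrist_force: [-0.1, 0.5, -1.5]
gripper_force: 6.7
```

```bash
python3 -m pendant '[[[0,0,0.01,0],[0,0,0.01,0],[0,0,0.01,0]]]' | grep -E "pos|force"
python3 -m pendant '[[[0,0,0,0],[0,0,0,0],[0,0,0,0],[0,0,0,0],[0,0,0,0],[0,0,0,0],[0,0,0,0],[0,0,0,0]]]' 0
python3 -m pendant '[[[0,0,-0.1,0],[0,0,-0.3,0],[0,0,-0.6,0],[0,0,-1,0],[0,0,-1,0]]]' | grep -E "pos|force|width"
python3 -m pendant '[[[0,0,-0.2,0],[0,0,-0.2,0],[0,0,-0.2,0],[0,0,-0.2,0],[0,0,-0.2,0],[0,0,-0.2,0]]]' | grep -E "time|pos|force|width"
python3 - <<'E'
from h import *
im=snap('wrist','w6');s=snap('side','s6');o=cv2.imread('pics/side0.png')[:,:,::-1];b=cv2.imread('pics/w1.png')[:,:,::-1]
# compare tongs in the stand now with the first picture (same camera)
d=np.abs(s.astype(int)-o).max(2)[195:280,232:285];print('changed px',(d>40).sum(),'of',d.size)
a=cv2.resize(im[150:300,230:430],None,fx=2,fy=2);c=cv2.resize(s[190:290,225:295],(210,300))
cv2.imwrite('pics/m6.png',np.hstack([a,c])[:,:,::-1])
E
```

```text
tcp_pos: [0.5351, 0.0181, 0.1019]
wrist_force: [-0.7, -0.4, -1.0]
gripper_force: 6.7
time_s: 23.2
tcp_pos: [0.5349, 0.018, 0.1018]
ee_rot: [[0.853, -0.523, 0.0], [-0.523, -0.853, -0.0], [0.0, -0.0, -1.0]]
wrist_force: [-0.9, -0.4, 0.0]
gripper_width: 0.991
gripper_force: 0.0
tcp_pos: [0.5387, 0.0186, 0.2086]
wrist_force: [0.4, 0.3, -0.6]
gripper_width: 0.999
gripper_force: 0.0
time_s: 24.3
tcp_pos: [0.5346, 0.018, 0.221]
wrist_force: [0.3, -0.4, -0.1]
gripper_width: 1.002
gripper_force: 0.0
changed px 210 of 4505
```

View pics/m6.png

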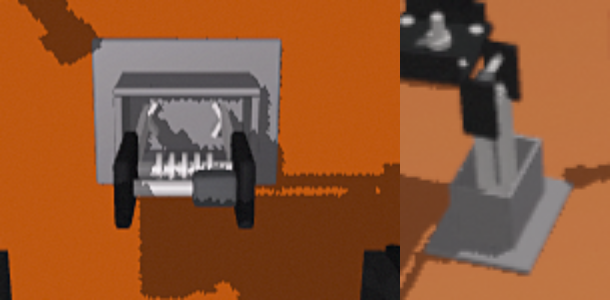

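The tongs stand upright in the well as they did at the start, with the plates at (125,180) and (243,180) in this view, and the ring is around the stud.

```bash
python3 -c "
from station import r
print(r.finish_job())"
```

```text
the job is handed in; nothing more can be done
None
```

I handed the job in at about 24 s: the spacer is down on the plate over the stud, kept in the tongs until it touched, and the tongs are back upright in their stand (the hand-in gave no verdict).

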